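# Pack the shelf of a small pottery kiln

## Robot

A 6-joint arm with a two-finger parallel gripper is mounted at the origin on the work surface. World frame = base frame: x ahead of the robot, y to its left, z up, the work surface at z = 0. Lengths are in mm, angles in degrees, forces in N, time in s.
With the tool pointing down it reaches from about 275 to 775 mm from the base axis. Payload 14.6 kg.
Tool frame: the origin (TCP) lies on the mounting face of the last link; the fingertips stand 173 mm ahead of it and the grasp point (between the pads) lies 155 mm ahead of it; z points along the fingers, y is the line along which they close (so a half turn about z gives the same grasp; the last joint's range is limited). The gripper opens to 85 mm and grips with 20 to 120 N. Pads are 22 mm wide; open, the fingers measure 114 mm over their backs; the gripper's body (76 mm by 85 mm) begins 54 mm behind the grasp point. The pads swing forward as they close: fully open they stand 13 mm farther back than shut.
Start: joints at [56.992, 15.075, -2.767, 72.158, 0, 81.102], TCP at [214.463, 479.202, 404.678] pointing down, gripper open.
Joint ranges: [-151.79, 151.79], [-50.71, 97.33], [-67.44, 78.34], [-121.81, 120.89], [-77.56, 73.72], [-180, 180]. Speed limits (degrees/s): [108.29, 108.29, 147.25, 159.86, 180, 180].

## Interface

Orientations are given as a 3x3 rotation matrix whose columns are the frame's x, y, z axes.
In Python, from cell import ctrl gives the robot as it stands.
- The arm moves only by the shell command python3 -m jog 'ROWS' [OPENING] [FORCE]. ROWS is text: rows parted by semicolons, each of 4 numbers parted by spaces: the shift along the tool's x, y, z in units of 25 mm (1.0 is 25 mm), then the turn about the tool's z in degrees. In form: dx dy dz turn; .... A call has 1 to 20 rows; each row is the pose to reach, as a shift and turn from the pose commanded when the call began, along the tool's axes at that moment; what a row does not reach only later rows make up. A row lasts 1/10 s, in which the tool goes at most 50 mm and 8.59 degrees, less where a joint would pass 70% of its speed; a pose out of reach is approached as far as the arm can. A call with a gripper value outside its range is refused whole. OPENING is the opening, from -1 (shut) to 1 (fully open), set as the call begins (- or left out, the last holds). The fingers move at their own pace and stop on an object; FORCE is the grip in N (left out, the last holds). Time passes only in rows, so rows that repeat a pose let the fingers close. It gives the time, the measured TCP pose, the force, the opening and the grip force at its end, in the units of the state.
- ctrl.state(): the state, without advancing time (a new reading comes with each control period).
- ctrl.get_image(name): name is "scene" or "top"; returns the picture (384x512x3 uint8, blue, green, red); there is no depth.
- ctrl.camera_params(name): a dict with "fovy" (degrees; the focal length in pixels is half the picture's height over the tangent of half this angle, whatever the lens; pixels are square), "cx", "cy" (the principal point, pixels), "camera_from_world" (4x4, takes a point from world to camera coordinates). Camera axes: x right, y down, z forward; pixel columns grow to the right and rows downward; lengths in mm; the calibration is good to about 2 mm. A picture is of the moment at which its call begins. camera_params takes no time and is no camera call.
- ctrl.sign_off(): hands the job in; it is judged then, once.
The state is a dict: "time": time; "q": joint angles; "qvel": joint speeds; "joint_efforts": joint torques, N m; "ee_pos": TCP position; "orientation": TCP orientation; "ft_force": force on the tool from outside, world axes, zero at the start; "torque": the same for the moment, N m; "grip_width": opening from 0.0 (shut) to 1.0 (fully open); "grasp_force": force on a finger pad.
Only numpy, scipy, OpenCV 4.12 (cv2) and the standard library are available. Lean on these libraries where they do the work, as an engineer would, in place of code of your own. Each camera call takes 0.05 s, during which the arm holds its last target. There are 200 camera calls.

## Task

Finish packing the kiln shelf, with everything upright: stand the two loose tall square props squarely on the two bare square patches at the front left and front right of the shelf, and stand the jar at the middle of the shelf, between the three tall props, with its lid seated on it. Set the cone pack near the shelf's front edge, in front of the jar and midway between the two front props, with its row of cones running left to right. Leave alone the prop that already stands on the shelf, and the short prop, the bowl and the cup on the table.

Things in the scene. Friction and masses are not known exactly. Their poses are not given: they have to be found in the camera images.
- kiln_floor: Fixed kiln base: octagonal brick slab 360 mm across flats, 50 mm high, bearing a white octagonal shelf, 230 mm across, top 75 mm above the table. Origin: centre of slab's underside, under shelf's centre. -x is the front (to the robot), +y left; yaw within 0.35. Bare tan 44 mm square patches along its axes, centred at (-40,70), (-40,-70) and back (80,0) mm. Front edge of shelf at x -115 mm.
- prop_back: Tall square kiln prop, tan, 38 x 38 x 80 mm, with an upright 17 mm hole, already standing on the back patch of the shelf, loose. Origin at the centre of its underside, z up its length.
- prop_1: Loose tall square kiln prop, tan, 38 x 38 x 80 mm, with an upright 17 mm hole, about 190 g, standing on the table. Origin at the centre of its underside, z up, x and y square to its faces. The same as prop_2; either goes on either front patch.
- prop_2: Loose tall square kiln prop, the same as prop_1 (38 x 38 x 80 mm), standing on the table. Origin at the centre of its underside, z up, x and y square to its faces.
- jar: Small round lidless jar of unglazed fired clay, standing on the table: 60 mm in diameter from 12 to 40 mm above its foot, foot 48 mm across, 52 mm high, open mouth about 45 mm across inside and 55 mm outside at the rim. About 160 g. Origin at the centre of its underside, z up.
- lid: The jar's lid, right way up on the table, 50 g: flange 54 mm wide, 6 to 11 mm above its underside; below it a boss 37 mm wide, 6 mm deep, that drops into the jar's mouth; on top a round knob, 14 to 30 mm above the underside, 17 mm wide at its foot, 21 mm at its head. Origin: centre of the boss's underside, z up; seated, it is 46 mm above the jar's origin.
- cone_pack: Cone pack: a pale ceramic bar 22 (x) x 64 (y) x 16 (z) mm carrying a row of three slender pointed cones along y, all leaning a little to +y, 66 mm high in all. About 60 g. Origin at the centre of the bar's underside, z up. Either end may be at the left. The cones lie within the bar's width, so it can be held by the bar's long sides.
- prop_short: Short square kiln prop, tan, 38 x 38 x 40 mm, with an upright hole, standing on the table: too short for this shelf, not used. Origin at the centre of its underside.
- bowl: Round clay bowl, 104 mm across and 45 mm high, standing on the table at the left; not part of the job. Origin at the centre of its underside.
- cup: Round clay cup without handle, 72 mm across and 75 mm high, standing on the table at the right; not part of the job. Origin at the centre of its underside.
Things that resemble listed ones, but are neither listed nor needed, are in the scene too. Leave any green or red look-alike of the lid alone.

How it is judged:
By the outcome, as a careful person would: the job done as asked, in the order asked, and still so for the second after the job is handed in, with the robot touching nothing.
It also fails if it takes over 136 s, if anything falls off the work surface, if the arm or the gripper's body presses on something with over 40 N, if the wrist force passes 120 N, or if a joint passes its speed limit or range.

## Working session

There is one attempt and no reset: what is moved stays moved. The work goes in short steps, Python scripts to look and compute and a shell command to move; the robot and the scene stay as the last step left them, time stands still between calls to the robot, and variables do not carry over. Pictures are saved under pics/ and viewed, at most 14 in all, crops included, and the job is handed in when it is done.

```bash
mkdir -p pics; ls
python3 - <<'E'
from cell import ctrl
import cv2
for n in("scene","top"):
    cv2.imwrite(f"pics/{n}0.png",ctrl.get_image(n)); p=ctrl.camera_params(n); print(n,p)
s=ctrl.state();print(s)
E
```

```text
pics
scene {'fovy': 57.70875202307791, 'cx': 250.47704103431468, 'cy': 189.50058172413205, 'camera_from_world': array([[ 7.14532167e-01,  6.99561532e-01,  7.57927295e-03,
        -3.87996859e+02],
       [ 5.83839175e-01, -5.90294401e-01, -5.57390651e-01,
        -2.59519631e+02],
       [-3.85455055e-01,  4.02698626e-01, -8.30215765e-01,
         1.42037181e+03],
       [ 0.00000000e+00,  0.00000000e+00,  0.00000000e+00,
         1.00000000e+00]])}
top {'fovy': 45.00193601107647, 'cx': 258.46523280885015, 'cy': 187.2803001538945, 'camera_from_world': array([[-1.56218597e-02, -9.99868755e-01,  4.29308519e-03,
         3.05912385e+01],
       [-9.91918285e-01,  1.49566695e-02, -1.25993704e-01,
         5.33122642e+02],
       [ 1.25912958e-01, -6.22664566e-03, -9.92021752e-01,
         1.78857881e+03],
       [ 0.00000000e+00,  0.00000000e+00,  0.00000000e+00,
         1.00000000e+00]])}
{'time': 0.1, 'q': array([ 5.69920279e+01,  1.50971976e+01, -2.80032865e+00,  7.21581040e+01,
        1.01399651e-03,  8.11003408e+01]), 'qvel': array([ 0.05456037, -0.06904139,  0.14206596,  0.04410573, -0.06362814,
        0.01776004]), 'joint_efforts': array([ 2.57969397e-03, -6.38572240e+01,  3.85066903e+01,  9.92160290e-03,
       -1.62889301e-04, -2.32495870e-05]), 'ee_pos': array([214.41604614, 479.13248149, 404.26181818]), 'orientation': array([[-9.12774875e-01,  4.08462645e-01, -5.43761558e-04],
       [ 4.08462973e-01,  9.12774535e-01, -8.04577187e-04],
       [ 1.67691978e-04, -9.56504303e-04, -9.99999528e-01]]), 'ft_force': array([-0.32902831,  0.16025615, -0.14801579]), 'torque': array([ 0.02718164, -0.06018148, -0.00318708]), 'grasp_force': 0.0, 'grip_width': 0.9991067621748924}
```

View pics/top0.png

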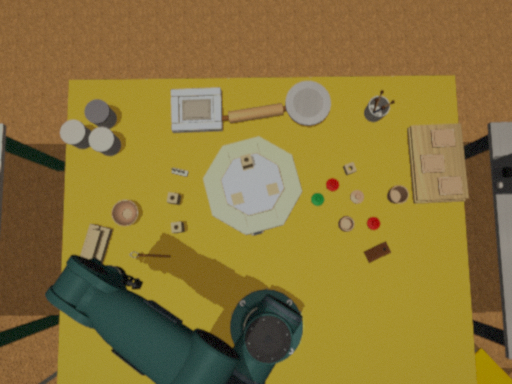

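View pics/scene0.png

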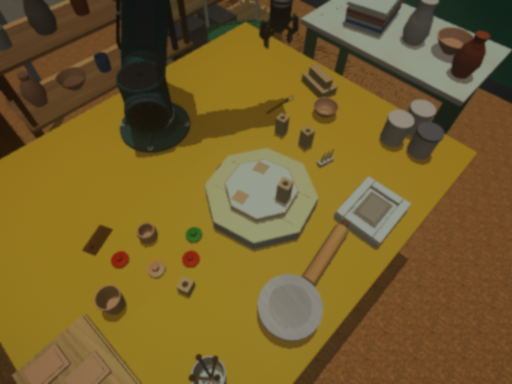

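The top view shows the kiln at about (252,185), tall props at (173,198) and (177,228), the cone pack at (179,172), the jar at about (346,224), the pale lid at (357,197) and the short prop at (350,169). I'll enlarge both areas.

Run:
```python
import cv2
t=cv2.imread("pics/top0.png")
def crop(n,x0,y0,w,h,k,im=t):
    c=cv2.resize(im[y0:y0+h,x0:x0+w],None,fx=k,fy=k,interpolation=cv2.INTER_CUBIC)
    for x in range((x0+9)//10*10,x0+w,10):cv2.putText(c,str(x),((x-x0)*k,9),0,.33,(255,255,255),1);cv2.line(c,((x-x0)*k+k//2,10),((x-x0)*k+k//2,15),(255,255,255),1)
    for y in range((y0+9)//10*10,y0+h,10):cv2.putText(c,str(y),(0,(y-y0)*k+k//2+4),0,.33,(255,255,255),1)
    cv2.imwrite(n,c)
crop("pics/c1.png",160,132,145,110,5.0.__int__())
a=t
crop("pics/c2.png",305,155,110,80,7)
```

```text
(no output)
```

View pics/c1.png

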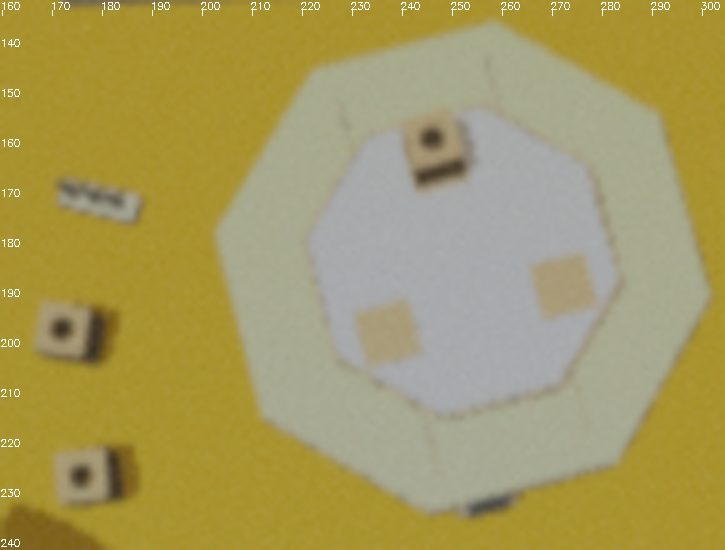

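View pics/c2.png

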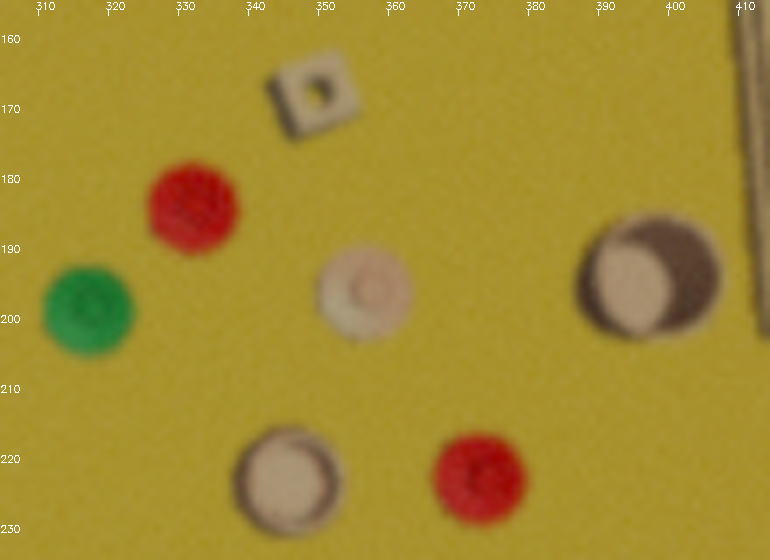

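The crops show the kiln yawed about 14°, with bare patches at crop (387,331) and (563,286). Prop hole centres are at crop (62,328) and (81,477), and the cone bar runs about 13° off horizontal. In the second crop the jar rim is centred near (289,480) and the lid knob near (374,290). Next I'll fit poses.

```bash
cat > h.py <<'E'
import numpy as np, cv2
from cell import ctrl
from scipy.optimize import least_squares
def proj(n,P):
    p=ctrl.camera_params(n);f=192/np.tan(np.radians(p["fovy"]/2));M=p["camera_from_world"]
    c=np.atleast_2d(P)@M[:3,:3].T+M[:3,3]
    return c[:,:2]/c[:,2:]*f+[p["cx"],p["cy"]]
def back(n,uv,z):
    p=ctrl.camera_params(n);f=192/np.tan(np.radians(p["fovy"]/2));M=p["camera_from_world"];R=M[:3,:3]
    C=-R.T@M[:3,3]; d=R.T@np.array([(uv[0]-p["cx"])/f,(uv[1]-p["cy"])/f,1]); return (C+d*(z-C[2])/d[2])[:2]
def tf(v,P):
    P=np.atleast_2d(P).astype(float);c,s=np.cos(v[2]),np.sin(v[2])
    return np.c_[v[0]+c*P[:,0]-s*P[:,1],v[1]+s*P[:,0]+c*P[:,1],P[:,2]]
def fit(n,P,uv,v0):
    r=least_squares(lambda v:(proj(n,tf(v,P))-uv).ravel(),v0,x_scale=[1,1,.01]);return r.x,r.fun.reshape(-1,2)
def crop(src,name,x0,y0,w,h,k):
    c=cv2.resize(src[y0:y0+h,x0:x0+w],None,fx=k,fy=k,interpolation=cv2.INTER_CUBIC)
    for x in range((x0+9)//10*10,x0+w,10):cv2.putText(c,str(x),((x-x0)*k,9),0,.33,(255,255,255),1)
    for y in range((y0+9)//10*10,y0+h,10):cv2.putText(c,str(y),(0,(y-y0)*k+k//2+4),0,.33,(255,255,255),1)
    cv2.imwrite(name,c)
def uc(d,x0,y0,k): return (np.atleast_2d(d)+.5)/k-.5+[x0,y0]
def toolyaw(R): return np.degrees(np.arctan2(R[1,1],R[0,1]))  # heading of closing axis
def go(x,y,zg,head=None):
    """row numbers to bring grasp point to (x,y,zg), closing axis to heading (mod 180)"""
    s=ctrl.state();R=s["orientation"];g=s["ee_pos"]+155*R[:,2]
    d=R.T@(np.array([x,y,zg])-g)/25
    t=0 if head is None else -((head-toolyaw(R)+90)%180-90)
    print("row %.2f %.2f %.2f %.1f"%(*d,t),"| q6 %.0f grasp pt %s head %.1f t %.1f F %s w %.3f gf %.0f"%(s["q"][5],g.round(1),toolyaw(R),s["time"],s["ft_force"].round(1),s["grip_width"],s["grasp_force"]))
E
cat > m.py <<'E'
from h import *
a=np.tan(np.pi/8)
def octa(r,z): return [(r,-r*a,z),(r,r*a,z),(r*a,r,z),(-r*a,r,z),(-r,r*a,z),(-r,-r*a,z),(-r*a,-r,z),(r*a,-r,z)]
sl=[(494,20),(313,69),(215,233),(262,416),(431,514),(617,464),(711,294),(658,113)]
# order of octa(): starts back-right then ccw seen from above (image: back-> left -> front -> right)
sl=[(494,20),(313,69),(215,233),(262,416),(431,514),(617,464),(711,294),(658,113)]
sh=[(488,107),(362,138),(307,240),(342,357),(447,415),(562,383),(622,283),(590,167)]
P=octa(180,50)+octa(115,75)+[(-40,70,75),(-40,-70,75)]
U=uc(sl+sh+[(387,331),(563,286)],160,132,5)
v,r=fit("top",P,U,[500,0,0.2]);print("kiln",v[:2].round(1),np.degrees(v[2]).round(1));print(r.round(2).tolist())
print("kiln patches",tf(v,[(-40,70,75),(-40,-70,75),(80,0,75),(-92,0,75)]).round(1).tolist())
v2,r2=fit("top",P[8:],U[8:],v);print("shelf only",v2,np.abs(r2).max(),tf(v2,P[-2:])[:,:2].round(1).tolist())
sq=[(19,19,80),(-19,19,80),(-19,-19,80),(19,-19,80),(0,0,80)]
for nm,u in(("A",[(43,302),(36,353),(88,359),(95,306),(62,328)]),("B",[(57,450),(60,503),(111,500),(108,447),(81,477)])):
    U=uc(u,160,132,5);v,r=fit("top",sq,U,[*back("top",U[-1],80),0]);print(nm,v[:2].round(1),np.degrees(v[2]).round(1),np.abs(r).max().round(2))
ends=uc([(58,190),(140,212)],160,132,5)
e=[back("top",u,16) for u in ends];print("cone",np.mean(e,0),e,np.degrees(np.arctan2(*(e[0]-e[1])[::-1])))
print("jar",back("top",uc((288,481),305,155,7)[0],46),"lid flange",back("top",uc((364,292),305,155,7)[0],9),"knob",back("top",uc((374,290),305,155,7)[0],30))
E
python3 m.py
```

```text
kiln [543.1  46.2] 14.4
[[0.25, 0.34], [-0.07, 0.24], [0.25, -0.05], [0.44, 0.19], [0.08, -0.17], [0.21, -0.39], [0.18, 0.3], [0.37, 0.17], [-0.81, -0.99], [0.65, -0.84], [-0.79, -0.1], [-1.48, 0.3], [-0.88, 1.06], [0.21, 0.91], [0.43, -0.57], [0.18, -0.96], [0.38, 0.51], [0.41, -0.02]]
kiln patches [[486.9, 104.1, 75.0], [521.7, -31.6, 75.0], [620.6, 66.0, 75.0], [453.9, 23.3, 75.0]]
shelf only [5.42811443e+02 4.55142567e+01 2.50852896e-01] 1.3044419267292824 [[486.7, 103.4], [521.4, -32.2]]
A [493.2 351.2] -6.8 0.56
B [382.  336.2] 3.0 0.48
cone [602.68147285 336.28286217] [array([612.04291154, 368.97404934]), array([593.32003416, 303.59167499])] 74.02042110086634
jar [ 386.44615158 -312.90200151] lid flange [ 494.65871803 -367.49538043] knob [ 493.51888353 -368.56862196]
```

Run:
```python
from h import *
t=cv2.imread("pics/top0.png")
b=cv2.resize(t,None,fx=8,fy=8,interpolation=cv2.INTER_CUBIC).astype(int)
for x0,y0,w,h,z,nm in((228,188,20,22,75,"L"),(262,178,22,22,75,"R")):
    r=b[y0*8:(y0+h)*8,x0*8:(x0+w)*8]; d=(r[...,2]-r[...,0])
    hi,lo=np.percentile(d,97),np.percentile(d,20); m=(d>(hi+lo)/2).astype(np.uint8)
    n,l,st,c=cv2.connectedComponentsWithStats(m);i=1+np.argmax(st[1:,4]);cc=(c[i]+.5)/8-.5+[x0,y0]
    ct=cv2.findContours((l==i).astype(np.uint8),0,1)[0][0];print(nm,cc.round(2),st[i],back("top",cc,z).round(1),cv2.minAreaRect(ct))
go(382,336,249,3); go(382,336,50,3)
```

```text
L [237.07 198.19] [  25   34  104  103 7811] [487.4 105.2] ((76.06922912597656, 84.75384521484375), (89.89844512939453, 90.249267578125), 74.74488067626953)
R [272.29 188.67] [  34   38  105  103 7718] [522.1 -30.3] ((85.7870864868164, 88.7396011352539), (89.90231323242188, 89.32453155517578), 74.35775756835938)
row -8.46 -2.48 0.01 62.9 | q6 81 grasp pt [214.3 479.  249.3] head 65.9 t 0.1 F [-0.3  0.2 -0.1] w 0.999 gf 0
row -8.46 -2.47 7.97 62.9 | q6 81 grasp pt [214.3 479.  249.3] head 65.9 t 0.1 F [-0.3  0.2 -0.1] w 0.999 gf 0
```

```bash
python3 -m jog '-2 -0.6 0 8.5; -4 -1.2 0 17; -6 -1.8 0 25.5; -7.5 -2.2 0 34; -8.46 -2.48 0 42.5; -8.46 -2.48 0 51; -8.46 -2.48 1 59; -8.46 -2.48 2.5 62.9; -8.46 -2.48 4.5 62.9; -8.46 -2.48 6 62.9; -8.46 -2.48 7 62.9; -8.46 -2.48 7.9 62.9; -8.46 -2.48 7.9 62.9; -8.46 -2.48 7.9 62.9; -8.46 -2.48 7.9 62.9' 1 20; python3 -c "
from h import *
go(382,336,50,3)"
```

```text
time: 1.6
ee_pos: [382.6, 336.5, 208.3]
orientation: [[-0.052, 0.999, 0.001], [0.999, 0.052, 0.001], [0.001, 0.001, -1.0]]
ft_force: [0.3, -0.5, -0.4]
grip_width: 1.002
grasp_force: 0.0
row -0.02 -0.03 0.13 -0.0 | q6 119 grasp pt [382.8 336.6  53.3] head 3.0 t 1.6 F [ 0.3 -0.5 -0.4] w 1.002 gf 0
```

Squeeze gently along x, reopen, turn 90°, and grip.

```bash
python3 -m jog '0 0 0 0;0 0 0 0;0 0 0 0;0 0 0 0;0 0 0 0;0 0 0 0;0 0 0 0;0 0 0 0;0 0 0 0;0 0 0 0;0 0 0 0;0 0 0 0' -0.4 20; python3 -c "
from h import *
go(382,336,50,93)"
```

```text
time: 2.8
ee_pos: [382.3, 336.2, 207.6]
orientation: [[-0.052, 0.999, 0.001], [0.999, 0.052, 0.0], [0.0, 0.001, -1.0]]
ft_force: [-1.0, -1.6, 5.8]
grip_width: 0.448
grasp_force: 23.5
row -0.01 -0.02 0.10 90.0 | q6 119 grasp pt [382.4 336.3  52.6] head 3.0 t 2.8 F [-1.  -1.6  5.8] w 0.448 gf 24
```

```bash
python3 -m jog '0 0 0 0;0 0 0 0;0 0 0 0;0 0 0 0;0 0 0 0;0 0 0 -8.5;0 0 0 -17;0 0 0 -25.5;0 0 0 -34;0 0 0 -42.5;0 0 0 -51;0 0 0 -59.5;0 0 0 -68;0 0 0 -76.5;0 0 0 -85;0 0 0 -90;0 0 0 -90;0 0 0 -90' 1 20; python3 -m jog '0 0 0 0;0 0 0 0;0 0 0 0;0 0 0 0;0 0 0 0;0 0 0 0;0 0 0 0;0 0 0 0;0 0 0 0;0 0 0 0;0 0 0 0;0 0 0 0' -0.4 40;  python3 -c "
from h import *
go(382,336,200,104.4)
go(522.1,-30.3,200,104.4)"
```

```text
time: 4.6
ee_pos: [382.2, 336.2, 207.2]
orientation: [[-0.999, -0.049, -0.0], [-0.049, 0.999, -0.0], [0.0, -0.0, -1.0]]
ft_force: [-0.4, -0.3, 0.9]
grip_width: 0.995
grasp_force: 0.0
time: 5.8
ee_pos: [382.2, 336.2, 207.3]
orientation: [[-0.999, -0.052, 0.0], [-0.052, 0.999, 0.0], [-0.0, 0.0, -1.0]]
ft_force: [-0.5, 0.8, 5.4]
grip_width: 0.44
grasp_force: 40.3
row 0.01 -0.01 -5.91 -11.4 | q6 29 grasp pt [382.2 336.2  52.3] head 93.0 t 5.8 F [-0.5  0.8  5.4] w 0.440 gf 40
row -4.82 -14.93 -5.91 -11.4 | q6 29 grasp pt [382.2 336.2  52.3] head 93.0 t 5.8 F [-0.5  0.8  5.4] w 0.440 gf 40
```

```bash
python3 -m jog '0 0 -1 0;0 0 -2.5 0;0 0 -4.5 0;0 0 -5.9 0;-0.5 -1.5 -5.9 -4;-1 -3 -5.9 -8;-1.5 -4.6 -5.9 -11.4;-2 -6.2 -5.9 -11.4;-2.5 -7.7 -5.9 -11.4;-3 -9.3 -5.9 -11.4;-3.5 -10.8 -5.9 -11.4;-4 -12.4 -5.9 -11.4;-4.5 -13.9 -5.9 -11.4;-4.82 -14.93 -5.4 -11.4;-4.82 -14.93 -4.8 -11.4;-4.82 -14.93 -4.2 -11.4;-4.82 -14.93 -3.6 -11.4;-4.82 -14.93 -3.4 -11.4;-4.82 -14.93 -3.4 -11.4;-4.82 -14.93 -3.4 -11.4' ; python3 -c "
from h import *
go(522.1,-30.3,127.5,104.4)"
```

```text
time: 7.8
ee_pos: [522.1, -30.2, 292.6]
orientation: [[-0.969, -0.249, 0.0], [-0.249, 0.969, -0.0], [-0.0, -0.0, -1.0]]
ft_force: [-0.5, 0.6, -1.5]
grip_width: 0.443
grasp_force: 41.1
row 0.00 -0.00 0.41 -0.0 | q6 -27 grasp pt [522.2 -30.2 137.6] head 104.4 t 7.8 F [-0.5  0.6 -1.5] w 0.443 gf 41
```

Excellent tracking. Lower it, release and rise.

```bash
python3 -m jog '0 0 0.15 0;0 0 0.28 0;0 0 0.36 0;0 0 0.4 0;0 0 0.4 0;0 0 0.4 0'; python3 -m jog '0 0 0 0;0 0 0 0;0 0 0 0;0 0 0 0;0 0 0 0;0 0 -1 0;0 0 -2.5 0;0 0 -3.5 0;0 1.5 -3.5 0;0 3.4 -3.5 0;0 5.3 -3.5 0;0 7.2 -3.5 0;0 9.1 -3.5 0;0 10 -3.5 0;0 11 -3.5 0; 0 12 -3.5 0;0 12 -3.5 0' 0.6
python3 - <<'E'
from h import *
t=ctrl.get_image("top");s=ctrl.get_image("scene");cv2.imwrite("pics/t1.png",t)
crop(t,"pics/t1c.png",215,140,90,80,8)
go(493.2,351.2,52,83.2)
E
```

```text
time: 8.4
ee_pos: [522.0, -30.2, 282.3]
orientation: [[-0.969, -0.249, 0.0], [-0.249, 0.969, 0.0], [-0.0, 0.0, -1.0]]
ft_force: [-1.3, 0.5, 2.4]
grip_width: 0.44
grasp_force: 41.1
time: 10.1
ee_pos: [446.7, 262.4, 369.6]
orientation: [[-0.968, -0.251, -0.0], [-0.251, 0.968, 0.0], [0.0, 0.0, -1.0]]
ft_force: [0.1, -0.4, 0.2]
grip_width: 0.8
grasp_force: 0.0
row -2.68 3.05 6.50 21.3 | q6 7 grasp pt [447.3 260.6 214.6] head 104.5 t 10.2 F [-0.5 -0.6 -0.4] w 0.799 gf 0
```

View pics/t1c.png

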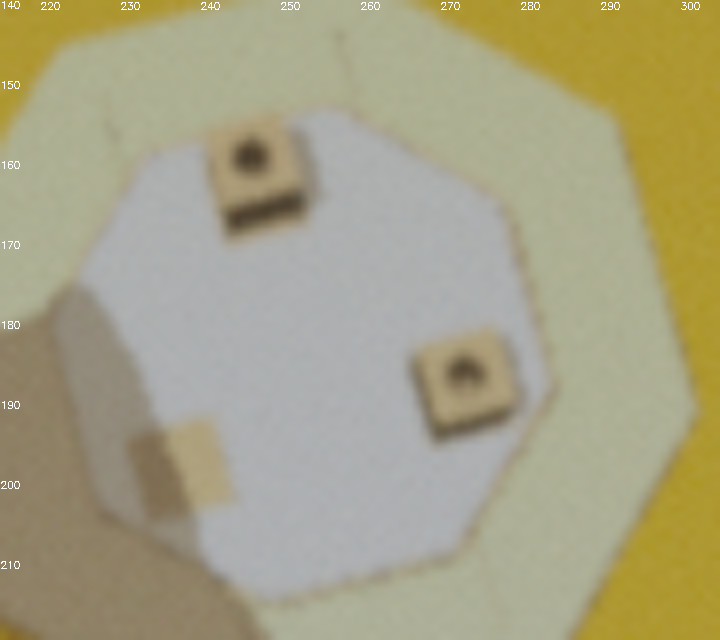

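The right prop stands on its patch, with its hole at crop (466,372). The left patch is shadowed by the arm. I'll compare the prop's measured and commanded positions as a camera check.

Run:
```python
from h import *
P=[(19,19,80),(-19,19,80),(-19,-19,80),(19,-19,80)]
P=[(x,y,155) for x,y,z in P]+[(0,0,155)]
for nm,u,v0 in(("R",[(413,354),(431,432),(516,408),(496,331),(466,372)],[522,-30,.25]),("back",[(211,128),(223,211),(305,190),(290,113),(252,157)],[620,66,.25])):
    v,r=fit("top",P,uc(u,215,140,8),v0);print(nm,v[:2],np.degrees(v[2]),np.abs(r).max(),r.round(2).tolist())
```

```text
R [518.4487841  -28.74218356] 13.7413081933813 0.9192684799565711 [[0.1, -0.5], [0.49, -0.3], [-0.11, 0.1], [-0.28, -0.21], [-0.2, 0.92]]
back [622.13555769  65.43650594] 10.314375033253093 0.5250643869322005 [[-0.37, -0.01], [0.08, -0.45], [-0.06, 0.21], [-0.17, -0.09], [0.53, 0.34]]
```

Run:
```python
from h import *
t=cv2.imread("pics/t1.png");s=ctrl.get_image("scene");cv2.imwrite("pics/s1.png",s)
k=16;out=[]
v=[522.1,-30.3,np.radians(14.4)]
for n,im,x0,y0 in(("top",t,260,174),("scene",s,229,182)):
    c=cv2.resize(im[y0:y0+24,x0:x0+24],None,fx=k,fy=k,interpolation=cv2.INTER_CUBIC);d=c.copy()
    for h,z,col in((22,75,(255,0,0)),(19,75,(0,255,0)),(19,155,(0,0,255))):
        q=proj(n,tf(v,[(h,h,z),(-h,h,z),(-h,-h,z),(h,-h,z)]))
        cv2.polylines(d,[(((q-[x0,y0])+.5)*k-.5).round().astype(int)],True,col,1)
    out.append(np.hstack([c,d]))
cv2.imwrite("pics/o1.png",cv2.resize(np.vstack(out),None,fx=.78,fy=.78))
```

```text
(no output)
```

View pics/o1.png

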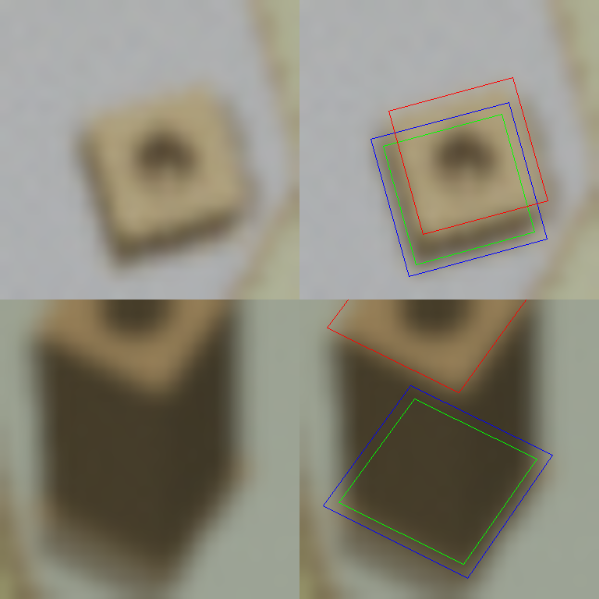

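Run:
```python
from h import *
s0=cv2.imread("pics/scene0.png");s1=cv2.imread("pics/s1.png");t0=cv2.imread("pics/top0.png");t1=cv2.imread("pics/t1.png")
k=12;v=[522.1,-30.3,np.radians(14.4)];rows=[]
for n,ims,x0,y0 in(("top",(t0,t1),260,174),("scene",(s0,s1),228,183)):
    r=[]
    for im in ims:
        d=cv2.resize(im[y0:y0+24,x0:x0+24],None,fx=k,fy=k,interpolation=cv2.INTER_CUBIC)
        d=cv2.convertScaleAbs(d,alpha=1.3)
        q=proj(n,tf(v,[(a,b,75) for a,b in((22,22),(-22,22),(-22,-22),(22,-22))]))
        cv2.polylines(d,[(((q-[x0,y0])+.5)*k-.5).round().astype(int)],True,(255,0,0),1)
        r.append(d)
    rows.append(np.hstack(r))
cv2.imwrite("pics/o2.png",np.vstack(rows))
```

```text
(no output)
```

View pics/o2.png

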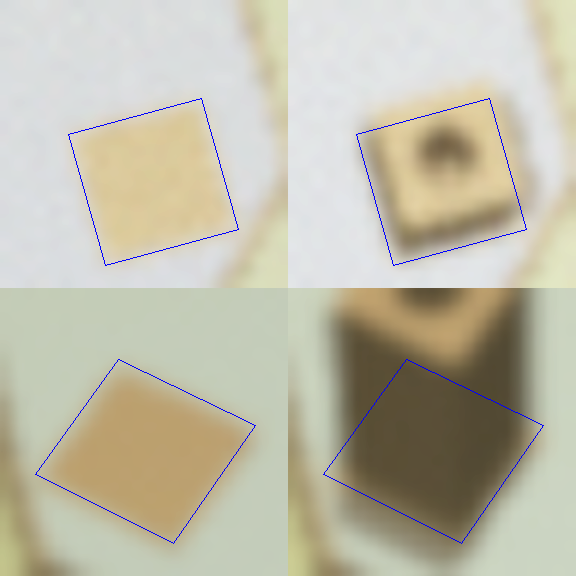

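The overlays show the right prop inside its patch to about 1–1.5 mm, slightly towards +y. I'll carry a −1 mm y correction into the next placing and go to prop A.

```bash
python3 -m jog '-1 1.2 0 8;-2 2.4 0 16;-2.68 3.05 0.5 21.3;-2.68 3.05 2 21.3;-2.68 3.05 4 21.3;-2.68 3.05 5.5 21.3;-2.68 3.05 6.5 21.3;-2.68 3.05 6.5 21.3;-2.68 3.05 6.5 21.3' 1 20; python3 -m jog '0 0 0 0;0 0 0 0;0 0 0 0;0 0 0 0;0 0 0 0;0 0 0 0;0 0 0 0;0 0 0 0;0 0 0 0;0 0 0 0' -0.4 20;  python3 -m jog '0 0 0 0;0 0 0 0;0 0 0 0;0 0 0 0;0 0 0 0;0 0 0 8.5;0 0 0 17;0 0 0 25.5;0 0 0 34;0 0 0 42.5;0 0 0 51;0 0 0 59.5;0 0 0 68;0 0 0 76.5;0 0 0 85;0 0 0 90;0 0 0 90;0 0 0 90' 1 20; python3 -m jog '0 0 0 0;0 0 0 0;0 0 0 0;0 0 0 0;0 0 0 0;0 0 0 0;0 0 0 0;0 0 0 0;0 0 0 0;0 0 0 0' -0.4 40;  python3 -c "
from h import *
go(487.4,104.2,200,14.4)"
```

```text
time: 11.15
ee_pos: [493.9, 350.3, 207.9]
orientation: [[-0.993, 0.121, 0.0], [0.121, 0.993, 0.0], [-0.0, 0.0, -1.0]]
ft_force: [0.3, -0.9, 0.3]
grip_width: 1.004
grasp_force: 0.0
time: 12.15
ee_pos: [493.6, 351.0, 208.1]
orientation: [[-0.993, 0.12, 0.001], [0.12, 0.993, 0.001], [-0.001, 0.001, -1.0]]
ft_force: [-0.2, -0.5, 7.4]
grip_width: 0.447
grasp_force: 24.8
time: 13.95
ee_pos: [493.4, 350.9, 207.2]
orientation: [[0.117, 0.993, -0.0], [0.993, -0.117, -0.0], [-0.0, -0.0, -1.0]]
ft_force: [-0.6, 1.1, 0.4]
grip_width: 1.0
grasp_force: 0.0
time: 14.95
ee_pos: [493.4, 350.9, 207.3]
orientation: [[0.12, 0.993, 0.0], [0.993, -0.12, 0.0], [0.0, 0.0, -1.0]]
ft_force: [-0.1, 0.4, 4.1]
grip_width: 0.441
grasp_force: 40.7
row -9.82 0.95 -5.91 -21.3 | q6 125 grasp pt [493.5 350.9  52.3] head -6.9 t 14.9 F [-0.1  0.4  4.1] w 0.441 gf 41
```

```bash
python3 -m jog '0 0 -1 0;0 0 -2.5 0;0 0 -4.5 0;0 0 -5.9 0;-1.5 0.15 -5.9 -6;-3 0.3 -5.9 -12;-4.6 0.45 -5.9 -18;-6.2 0.6 -5.9 -21.3;-7.8 0.75 -5.9 -21.3;-9 0.87 -5.9 -21.3;-9.82 0.95 -5.4 -21.3;-9.82 0.95 -4.8 -21.3;-9.82 0.95 -4.2 -21.3;-9.82 0.95 -3.6 -21.3;-9.82 0.95 -3.4 -21.3;-9.82 0.95 -3.4 -21.3;-9.82 0.95 -3.4 -21.3' ; python3 -c "
from h import *
go(487.4,104.2,127.5,14.4)"
```

```text
time: 16.65
ee_pos: [487.6, 104.4, 292.6]
orientation: [[-0.249, 0.969, 0.0], [0.969, 0.249, 0.0], [-0.0, 0.0, -1.0]]
ft_force: [-0.4, -0.2, -1.4]
grip_width: 0.438
grasp_force: 40.7
row -0.00 -0.01 0.41 -0.0 | q6 78 grasp pt [487.6 104.4 137.6] head 14.4 t 16.6 F [-0.4 -0.2 -1.4] w 0.438 gf 41
```

```bash
python3 -m jog '0 0 0.15 0;0 0 0.28 0;0 0 0.36 0;0 0 0.4 0;0 0 0.4 0;0 0 0.4 0'; python3 -m jog '0 0 0 0;0 0 0 0;0 0 0 0;0 0 0 0;0 0 0 0;0 0 -1 0;0 0 -2.5 0;0 0 -4 0;0 0 -4 0' 0.6;python3 -c "
from h import *
go(386.4,-313.9,230,104.4)"
```

```text
time: 17.25
ee_pos: [487.4, 104.3, 282.3]
orientation: [[-0.249, 0.969, -0.0], [0.969, 0.249, 0.0], [0.0, -0.0, -1.0]]
ft_force: [-2.1, 0.5, 1.8]
grip_width: 0.444
grasp_force: 41.1
time: 18.15
ee_pos: [488.1, 104.4, 386.4]
orientation: [[-0.249, 0.969, 0.006], [0.969, 0.249, 0.0], [-0.001, 0.006, -1.0]]
ft_force: [0.8, 0.1, -0.9]
grip_width: 0.798
grasp_force: 0.0
row -15.19 -8.14 0.02 90.0 | q6 78 grasp pt [489.1 104.4 231.4] head 14.4 t 18.1 F [ 0.8  0.1 -0.9] w 0.798 gf 0
```

```bash
python3 -m jog '-1.5 -0.8 0 0;-3.2 -1.7 0 0;-4.9 -2.6 0 0;-6.6 -3.5 0 0;-8.3 -4.4 0 0;-10 -5.3 0 0;-11.7 -6.2 0 0;-13.4 -7.1 0 0;-14.5 -7.7 0 0;-15.19 -8.14 0 0;-15.19 -8.14 0 0;-15.19 -8.14 0 0' 1 20
python3 - <<'E'
from h import *
t=ctrl.get_image("top");s=ctrl.get_image("scene");cv2.imwrite("pics/t2.png",t);cv2.imwrite("pics/s2.png",s)
k=12;rows=[]
for n,im,P in(("top",t,((225,186),(260,174))),("scene",s,((249,155),(228,181)))):
    r=[]
    for (x0,y0),v in zip(P,([487.4,105.2,.251],[522.1,-30.3,.251])):
        d=cv2.convertScaleAbs(cv2.resize(im[y0:y0+24,x0:x0+24],None,fx=k,fy=k,interpolation=cv2.INTER_CUBIC),alpha=1.3)
        q=proj(n,tf(v,[(a,b,75) for a,b in((22,22),(-22,22),(-22,-22),(22,-22))]))
        cv2.polylines(d,[(((q-[x0,y0])+.5)*k-.5).round().astype(int)],True,(255,0,0),1);r.append(d)
    rows.append(np.hstack(r))
cv2.imwrite("pics/o3.png",np.vstack(rows))
go(386.4,-313.9,28,14.4)
E
```

```text
time: 19.35
ee_pos: [384.5, -314.1, 381.8]
orientation: [[-0.248, 0.969, -0.0], [0.969, 0.248, 0.001], [0.001, -0.0, -1.0]]
ft_force: [0.3, 0.5, -0.3]
grip_width: 1.003
grasp_force: 0.0
row -0.04 0.06 7.96 0.0 | q6 27 grasp pt [ 384.8 -313.3  227.1] head 14.4 t 19.4 F [ 0.1  0.  -0.2] w 1.001 gf 0
```

View pics/o3.png

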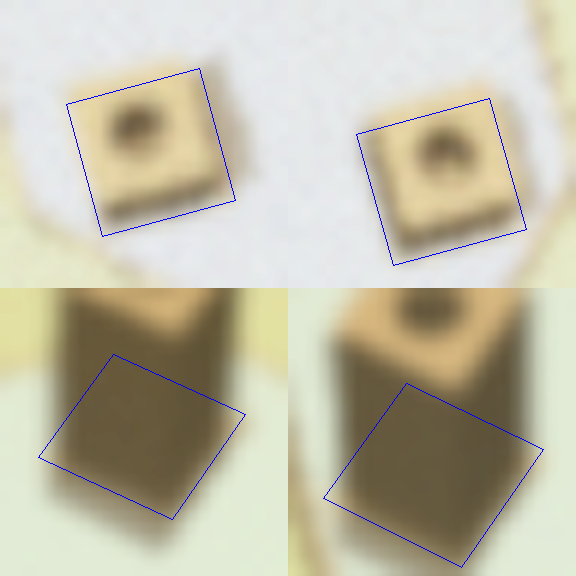

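Both front props sit within about 1 mm of their patches. Next is the jar: squeeze along one axis, turn 90° and grip.

```bash
python3 -m jog '-0.04 0.06 1 0;-0.04 0.06 2.5 0;-0.04 0.06 4.4 0;-0.04 0.06 6 0;-0.04 0.06 7 0;-0.04 0.06 7.8 0;-0.04 0.06 7.8 0;-0.04 0.06 7.8 0'; python3 -m jog '0 0 0 0;0 0 0 0;0 0 0 0;0 0 0 0;0 0 0 0;0 0 0 0;0 0 0 0;0 0 0 0' 0 20;  python3 -m jog '0 0 0 0;0 0 0 0;0 0 0 0;0 0 0 0;0 0 0 0;0 0 0 -8.5;0 0 0 -17;0 0 0 -25.5;0 0 0 -34;0 0 0 -42.5;0 0 0 -51;0 0 0 -59.5;0 0 0 -68;0 0 0 -76.5;0 0 0 -85;0 0 0 -90;0 0 0 -90;0 0 0 -90' 1 20; python3 -m jog '0 0 0 0;0 0 0 0;0 0 0 0;0 0 0 0;0 0 0 0;0 0 0 0;0 0 0 0;0 0 0 0;0 0 0 0;0 0 0 0' 0 30;  python3 -c "
from h import *
go(543.5,46.8,230,104.4)"
```

```text
time: 20.25
ee_pos: [386.7, -314.2, 187.8]
orientation: [[-0.249, 0.968, -0.0], [0.968, 0.249, 0.0], [0.0, -0.0, -1.0]]
ft_force: [0.7, 0.1, 0.9]
grip_width: 1.001
grasp_force: 0.0
time: 21.05
ee_pos: [386.7, -314.9, 188.5]
orientation: [[-0.249, 0.969, 0.002], [0.969, 0.249, -0.001], [-0.002, 0.001, -1.0]]
ft_force: [-0.3, 3.1, 11.8]
grip_width: 0.674
grasp_force: 19.1
time: 22.85
ee_pos: [386.4, -314.7, 187.1]
orientation: [[-0.969, -0.246, -0.0], [-0.246, 0.969, 0.0], [0.0, 0.0, -1.0]]
ft_force: [-0.1, 0.7, 0.5]
grip_width: 0.999
grasp_force: 0.0
time: 23.85
ee_pos: [386.4, -314.8, 187.7]
orientation: [[-0.969, -0.248, 0.0], [-0.248, 0.969, -0.001], [-0.0, -0.001, -1.0]]
ft_force: [-2.4, 0.8, 11.0]
grip_width: 0.673
grasp_force: 30.1
row -9.67 12.46 -7.90 -0.1 | q6 -63 grasp pt [ 386.5 -314.9   32.7] head 104.3 t 23.9 F [-2.4  0.8 11. ] w 0.673 gf 30
```

```bash
python3 -m jog '0 0 -0.7 0;0 0 -2 0;0 0 -3.8 0;0 0 -5.8 0;0 0 -7.4 0;-0.6 0.8 -7.9 0;-1.4 1.8 -7.9 0;-2.4 3.1 -7.9 0;-3.4 4.4 -7.9 0;-4.4 5.7 -7.9 0;-5.4 7 -7.9 0;-6.4 8.3 -7.9 0;-7.4 9.6 -7.9 0;-8.4 10.9 -7.9 0;-9.2 11.8 -7.9 0;-9.67 12.46 -7.9 0;-9.67 12.46 -7.9 0;-9.67 12.46 -7.9 0'; python3 -c "
from h import *
go(543.5,46.8,107.5,104.4)"
```

```text
time: 25.65
ee_pos: [543.0, 47.2, 384.4]
orientation: [[-0.969, -0.249, -0.001], [-0.249, 0.969, -0.0], [0.001, 0.0, -1.0]]
ft_force: [-0.5, 0.4, -0.7]
grip_width: 0.674
grasp_force: 33.5
row -0.02 -0.02 4.88 0.0 | q6 -18 grasp pt [542.9  47.2 229.4] head 104.4 t 25.6 F [-0.5  0.4 -0.7] w 0.674 gf 33
```

```bash
python3 -m jog '0 0 0.5 0;0 0 1.3 0;0 0 2.3 0;0 0 3.3 0;0 0 4.1 0;0 0 4.5 0;0 0 4.65 0;0 0 4.75 0;0 0 4.82 0;0 0 4.86 0;0 0 4.88 0;0 0 4.88 0'; python3 -m jog '0 0 0 0;0 0 0 0;0 0 0 0;0 0 0 0;0 0 0 0;0 0 -0.5 0;0 0 -1.5 0;0 0 -3 0;0 0 -4.9 0;0 0 -4.9 0' 0.7;python3 -c "
from h import *
go(493.5,-368.8,230,104.4)"
```

```text
time: 26.85
ee_pos: [543.2, 47.1, 262.9]
orientation: [[-0.969, -0.249, 0.0], [-0.249, 0.969, -0.0], [-0.0, -0.0, -1.0]]
ft_force: [0.0, 0.1, -1.2]
grip_width: 0.676
grasp_force: 33.5
time: 27.85
ee_pos: [543.9, 47.1, 390.6]
orientation: [[-0.969, -0.249, 0.008], [-0.249, 0.969, -0.0], [-0.008, -0.002, -1.0]]
ft_force: [0.3, -0.1, -0.7]
grip_width: 0.853
grasp_force: 0.0
row 6.13 -15.60 0.22 -0.0 | q6 -18 grasp pt [545.1  47.  235.6] head 104.4 t 27.9 F [ 0.3 -0.1 -0.7] w 0.853 gf 0
```

```bash
python3 -m jog '0.5 -1.2 0 0;1.2 -3 0 0;1.9 -4.8 0 0;2.6 -6.6 0 0;3.3 -8.4 0 0;4 -10.2 0 0;4.7 -12 0 0;5.4 -13.8 0 0;5.9 -15 0 0;6.13 -15.6 0 0;6.13 -15.6 0 0;6.13 -15.6 0 0' -0.5 20
python3 - <<'E'
from h import *
t=ctrl.get_image("top");s=ctrl.get_image("scene");cv2.imwrite("pics/t3.png",t);cv2.imwrite("pics/s3.png",s)
k=6
a=cv2.resize(t[140:220,215:305],None,fx=k,fy=k,interpolation=cv2.INTER_CUBIC)
b=cv2.resize(s[150:230,205:295],None,fx=k,fy=k,interpolation=cv2.INTER_CUBIC)
c=cv2.resize(np.hstack([a,b]),(796,354));cv2.imwrite("pics/j3.png",c)
go(440,-345,40,104.4);go(494,-369,60,104.4)
E
```

```text
time: 29.05
ee_pos: [491.8, -368.0, 385.0]
orientation: [[-0.969, -0.249, -0.0], [-0.249, 0.969, 0.001], [0.0, 0.001, -1.0]]
ft_force: [0.3, 0.3, -0.2]
grip_width: 0.249
grasp_force: 0.0
row 1.79 1.38 7.61 0.1 | q6 -59 grasp pt [ 491.9 -367.4  230.4] head 104.5 t 29.1 F [-0.3  0.4 -0.9] w 0.253 gf 0
row -0.06 -0.08 6.81 0.1 | q6 -59 grasp pt [ 491.9 -367.4  230.4] head 104.5 t 29.1 F [-0.3  0.4 -0.9] w 0.253 gf 0
```

View pics/j3.png

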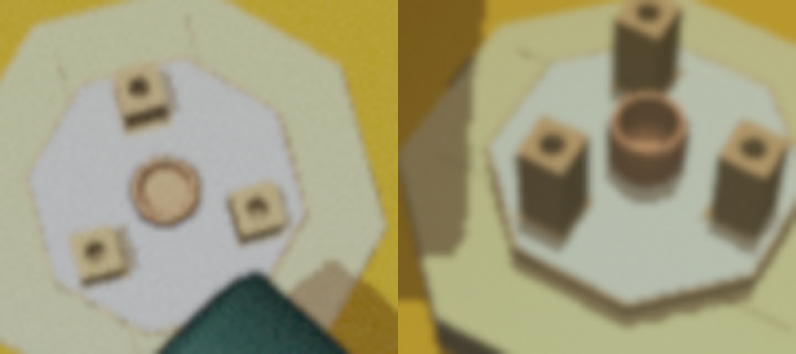

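The jar stands upright at the middle, crop (165,192). I'll probe the table beside the lid with the fingers nearly shut, to learn the fingertip height.

```bash
python3 -m jog '0.6 0.5 1 0;1.2 0.9 3 0;1.79 1.38 5 0;1.79 1.38 6.6 0;1.79 1.38 7.4 0;1.79 1.38 7.6 0;1.79 1.38 7.6 0;1.79 1.38 7.6 0'; for i in 1 2 3; do python3 -m jog '0 0 0.1 0;0 0 0.2 0;0 0 0.2 0' | grep -E 'pos|force'; done
```

```text
time: 29.95
ee_pos: [440.4, -346.5, 196.6]
orientation: [[-0.968, -0.249, 0.001], [-0.249, 0.968, -0.001], [-0.001, -0.002, -1.0]]
ft_force: [-0.5, -0.9, 0.7]
grip_width: 0.252
grasp_force: 0.0
ee_pos: [439.7, -346.5, 190.3]
ft_force: [-0.2, -0.2, -0.2]
grasp_force: 0.0
ee_pos: [439.6, -346.4, 184.8]
ft_force: [0.7, 0.2, 0.0]
grasp_force: 0.0
ee_pos: [439.6, -346.4, 179.8]
ft_force: [-1.3, -0.7, 0.4]
grasp_force: 0.0
```

```bash
for i in 1 2 3; do python3 -m jog '0 0 0.04 0;0 0 0.08 0;0 0 0.08 0' | grep -E 'pos|ft_force'; done; python3 -m jog '0 0 0.04 0;0 0 0.08 0;0 0 0.08 0' | grep -E 'pos|ft_force'
```

```text
ee_pos: [439.7, -346.5, 178.1]
ft_force: [0.1, -1.2, -0.1]
ee_pos: [439.7, -346.4, 176.1]
ft_force: [0.8, 0.4, -0.4]
ee_pos: [439.7, -346.4, 174.0]
ft_force: [-0.4, -0.3, -0.8]
ee_pos: [439.7, -346.4, 173.4]
ft_force: [-4.7, 4.4, 23.5]
```

The tips touch at TCP z ≈ 173.4. On to the lid, gripping the knob with the tips about 14 mm up.

```bash
python3 -m jog '0 0 -0.5 0;0 0 -1.5 0;0 0 -2.2 0;0 0 -2.2 0' -0.2 20; python3 -c "
from h import *
go(494,-369,32.5,104.4)"
```

```text
time: 32.45
ee_pos: [440.2, -346.9, 229.2]
orientation: [[-0.969, -0.249, 0.002], [-0.249, 0.969, -0.003], [-0.002, -0.003, -1.0]]
ft_force: [1.0, -0.3, 0.1]
grip_width: 0.399
grasp_force: 0.0
row -1.85 -1.37 1.68 -0.0 | q6 -61 grasp pt [ 440.5 -347.3   74.2] head 104.4 t 32.5 F [ 1.  -0.3  0.1] w 0.399 gf 0
```

```bash
python3 -m jog '-0.9 -0.7 0 0;-1.83 -1.37 0 0;-1.83 -1.37 0 0;-1.83 -1.37 0.8 0;-1.83 -1.37 1.4 0;-1.83 -1.37 1.66 0;-1.83 -1.37 1.66 0;-1.83 -1.37 1.66 0'; python3 -m jog '0 0 0 0;0 0 0 0;0 0 0 0;0 0 0 0;0 0 0 0;0 0 0 0;0 0 0 0;0 0 0 0' -0.7 20
```

```text
time: 33.25
ee_pos: [492.2, -368.1, 185.6]
orientation: [[-0.969, -0.248, -0.0], [-0.248, 0.969, 0.0], [0.0, 0.0, -1.0]]
ft_force: [-0.9, 0.1, 1.5]
grip_width: 0.4
grasp_force: 0.6
time: 34.05
ee_pos: [492.8, -368.7, 187.1]
orientation: [[-0.969, -0.248, 0.002], [-0.248, 0.969, -0.002], [-0.001, -0.002, -1.0]]
ft_force: [-2.4, 0.2, 18.2]
grip_width: 0.23
grasp_force: 40.7
```

```bash
python3 -m jog '0 0 0 0;0 0 -0.04 0;0 0 -0.08 0;0 0 -0.08 0;0 0 -0.08 8.5;0 0 -0.08 17;0 0 -0.08 25.5;0 0 -0.08 34;0 0 -0.08 42.5;0 0 -0.08 51;0 0 -0.08 59.5;0 0 -0.08 68;0 0 -0.08 76.5;0 0 -0.08 85;0 0 -0.08 90;0 0 -0.08 90;0 0 -0.08 90' -0.2 20;python3 -m jog '0 0 0 0;0 0 0 0;0 0 0 0;0 0 0 0;0 0 0 0;0 0 0 0;0 0 0 0;0 0 0 0' -0.7 20;  python3 -c "
from h import *
go(543.3,47,230,14.4)"
```

```text
time: 35.75
ee_pos: [492.5, -368.2, 187.6]
orientation: [[-0.251, 0.968, -0.0], [0.968, 0.251, 0.0], [0.0, -0.0, -1.0]]
ft_force: [-0.5, 0.1, 0.3]
grip_width: 0.403
grasp_force: 0.0
time: 36.55
ee_pos: [492.5, -368.3, 187.7]
orientation: [[-0.249, 0.969, 0.0], [0.969, 0.249, -0.0], [-0.0, 0.0, -1.0]]
ft_force: [-0.9, -0.2, 2.2]
grip_width: 0.23
grasp_force: 19.6
row 15.59 6.10 -7.89 -0.0 | q6 31 grasp pt [ 492.5 -368.3   32.7] head 14.4 t 36.5 F [-0.9 -0.2  2.2] w 0.230 gf 20
```

```bash
python3 -m jog '0 0 -0.2 0;0 0 -1 0;0 0 -2.5 0;0 0 -4.4 0;0 0 -6.3 0;0 0 -7.9 0;1 0.4 -7.9 0;2.5 1 -7.9 0;4.2 1.6 -7.9 0;6 2.3 -7.9 0;7.8 3 -7.9 0;9.6 3.7 -7.9 0;11.4 4.4 -7.9 0;13.2 5.1 -7.9 0;14.6 5.7 -7.9 0;15.3 6 -7.9 0;15.58 6.1 -7.9 0;15.58 6.1 -7.9 0;15.58 6.1 -7.9 0' - 25
python3 - <<'E'
from h import *
s=ctrl.get_image("scene");cv2.imwrite("pics/s4.png",s);t=ctrl.get_image("top")
k=6
cv2.imwrite("pics/l4.png",cv2.resize(s[110:210,205:305],None,fx=k,fy=k,interpolation=cv2.INTER_CUBIC))
go(543.3,47,154.7,14.4)
E
```

```text
time: 38.45
ee_pos: [543.4, 46.1, 385.2]
orientation: [[-0.248, 0.969, -0.0], [0.969, 0.248, -0.0], [-0.0, -0.0, -1.0]]
ft_force: [0.6, -0.5, -0.9]
grip_width: 0.227
grasp_force: 24.5
row 0.05 0.01 3.02 -0.1 | q6 72 grasp pt [543.4  45.8 230.2] head 14.3 t 38.5 F [-0.4 -0.3 -0.5] w 0.231 gf 25
```

View pics/l4.png

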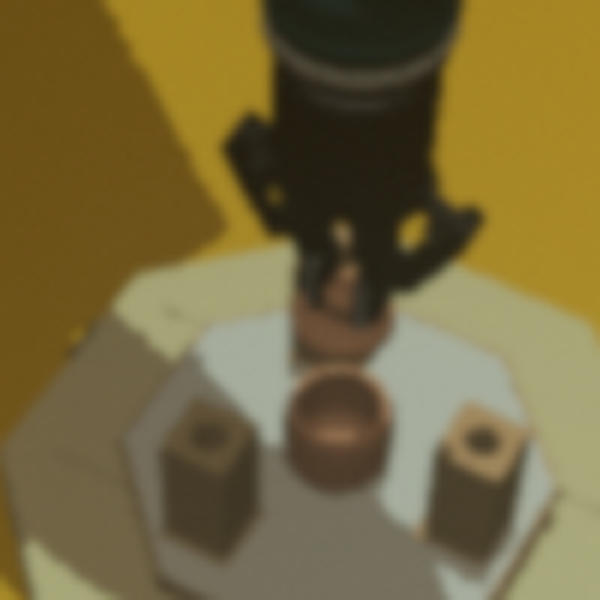

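The lid hangs level over the jar, with the knob in the fingers. Lowering it.

```bash
python3 -m jog '0.02 0 0.5 0;0.02 0 1.3 0;0.02 0 2 0;0.02 0 2.5 0;0.02 0 2.75 0;0.02 0 2.85 0;0.02 0 2.92 0;0.02 0 2.97 0;0.02 0 3 0;0.02 0 3.02 0;0.02 0 3.02 0'
```

```text
time: 39.65
ee_pos: [543.3, 47.4, 309.8]
orientation: [[-0.249, 0.969, 0.0], [0.969, 0.249, -0.0], [-0.0, 0.0, -1.0]]
ft_force: [-0.4, -0.4, -1.4]
grip_width: 0.226
grasp_force: 24.5
```

```bash
python3 -m jog '0 0 0.02 0;0 0 0.04 0;0 0 0.05 0;0 0 0.05 0'
```

```text
time: 40.05
ee_pos: [543.3, 47.4, 308.6]
orientation: [[-0.249, 0.969, 0.0], [0.969, 0.249, 0.0], [-0.0, 0.0, -1.0]]
ft_force: [-1.1, 0.7, 4.0]
grip_width: 0.226
grasp_force: 24.9
```

Lid contact is at the expected height. Releasing and heading for the cone pack.

```bash
python3 -m jog '0 0 -0.04 0;0 0 -0.04 0;0 0 -0.04 0;0 0 -0.04 0;0 0 -0.6 0;0 0 -1.6 0;0 0 -3 0;0 0 -3.4 0;0 0 -3.4 0' -0.1 20; python3 -c "
from h import *
go(602.5,335.5,220,-16);go(602.5,335.5,23,-16)"
```

```text
time: 40.95
ee_pos: [543.6, 47.4, 394.6]
orientation: [[-0.249, 0.969, 0.003], [0.969, 0.249, -0.0], [-0.001, 0.002, -1.0]]
ft_force: [0.1, -0.7, -0.4]
grip_width: 0.454
grasp_force: 0.0
row 10.58 5.13 0.79 30.4 | q6 72 grasp pt [544.   47.4 239.6] head 14.4 t 41.0 F [ 0.1 -0.7 -0.4] w 0.454 gf 0
row 10.59 5.11 8.67 30.4 | q6 72 grasp pt [544.   47.4 239.6] head 14.4 t 41.0 F [ 0.1 -0.7 -0.4] w 0.454 gf 0
```

```bash
python3 -m jog '1 0.5 0 4;2.5 1.2 0 12;4.2 2 0 20;5.9 2.9 0 28;7.6 3.7 0 30.4;9.2 4.5 0 30.4;10.58 5.13 0 30.4;10.58 5.13 1 30.4;10.58 5.13 2.5 30.4;10.58 5.13 4 30.4;10.58 5.13 4 30.4;10.58 5.13 4 30.4' 0.2 20
python3 - <<'E'
from h import *
t=ctrl.get_image("top");s=ctrl.get_image("scene");cv2.imwrite("pics/t5.png",t);k=7
a=cv2.resize(t[145:215,215:275],(420,490),interpolation=cv2.INTER_CUBIC)
b=cv2.resize(s[140:210,205:255],(350,490),interpolation=cv2.INTER_CUBIC)
s0=cv2.imread("pics/scene0.png");c=cv2.resize(s0[140:172,310:340],(420,448),interpolation=cv2.INTER_CUBIC)
d=[]
q=proj("scene",tf([602.5,335.5,np.radians(-16)],[(x,y,z) for z in(0,16) for x,y in((11,32),(-11,32),(-11,-32),(11,-32))]))
for i in(0,4): cv2.polylines(c,[(((q[i:i+4]-[310,140])+.5)*14).round().astype(int)],True,(255,0,0) if i==0 else (0,0,255),1)
c=cv2.copyMakeBorder(c,0,42,0,0,cv2.BORDER_CONSTANT)
cv2.imwrite("pics/l5.png",np.hstack([b,c]))
go(602.5,335.5,23,-16)
E
```

```text
time: 42.15
ee_pos: [601.7, 335.4, 293.3]
orientation: [[0.276, 0.961, -0.002], [0.961, -0.276, -0.001], [-0.001, -0.001, -1.0]]
ft_force: [0.8, 0.7, 0.5]
grip_width: 0.6
grasp_force: 0.0
row -0.02 -0.01 4.69 -0.0 | q6 128 grasp pt [602.6 335.7 140.2] head -16.0 t 42.2 F [-0.4 -0.1  1. ] w 0.602 gf 0
```

View pics/l5.png

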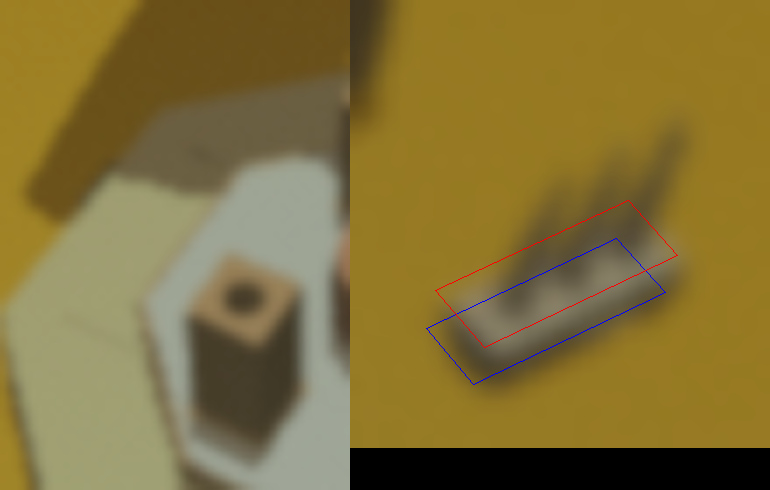

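The cone bar model matches the picture within a couple of mm. I'll grasp it by the bar.

```bash
python3 -m jog '0 0 1 0;0 0 2.4 0;0 0 3.6 0;0 0 4.3 0;0 0 4.65 0;0 0 4.65 0;0 0 4.65 0'; python3 -m jog '0 0 0 0;0 0 0 0;0 0 0 0;0 0 0 0;0 0 0 0;0 0 0 0;0 0 0 0;0 0 0 0;0 0 0 0' -0.7 25; python3 -c "
from h import *
go(454.2,24.1,200,14.4)"
```

```text
time: 42.95
ee_pos: [602.4, 335.7, 178.8]
orientation: [[0.276, 0.961, 0.002], [0.961, -0.276, 0.001], [0.001, 0.002, -1.0]]
ft_force: [0.0, 0.6, 0.6]
grip_width: 0.598
grasp_force: 0.0
time: 43.85
ee_pos: [602.1, 335.6, 178.3]
orientation: [[0.276, 0.961, 0.002], [0.961, -0.276, 0.001], [0.001, 0.001, -1.0]]
ft_force: [-1.4, -0.3, 6.7]
grip_width: 0.247
grasp_force: 26.2
row -13.61 -2.25 -7.08 -30.4 | q6 128 grasp pt [602.3 335.7  23.3] head -16.0 t 43.9 F [-1.4 -0.3  6.7] w 0.247 gf 26
```

```bash
python3 -m jog '0 0 -0.6 0;0 0 -2 0;0 0 -3.9 0;0 0 -5.8 0;0 0 -7.08 0;-1 -0.15 -7.08 -5;-2.4 -0.4 -7.08 -12;-4.2 -0.7 -7.08 -18;-6 -1 -7.08 -24;-7.8 -1.3 -7.08 -30.4;-9.6 -1.6 -7.08 -30.4;-11.4 -1.9 -7.08 -30.4;-12.8 -2.1 -7.08 -30.4;-13.61 -2.25 -7.08 -30.4;-13.61 -2.25 -7.08 -30.4;-13.61 -2.25 -7.08 -30.4'
python3 - <<'E'
from h import *
go(454.2,24.1,98.2,14.4)
E
```

```text
time: 45.45
ee_pos: [453.9, 23.8, 354.6]
orientation: [[-0.248, 0.969, 0.001], [0.969, 0.248, 0.0], [-0.0, 0.001, -1.0]]
ft_force: [0.8, 0.2, -1.0]
grip_width: 0.251
grasp_force: 25.4
row 0.01 0.00 4.06 -0.1 | q6 68 grasp pt [454.1  23.8 199.6] head 14.3 t 45.5 F [ 0.8  0.2 -1. ] w 0.251 gf 25
```

```bash
python3 -m jog '0 0 0.5 0;0 0 1.5 0;0 0 2.5 0;0 0 3.2 0;0 0 3.6 0;0 0 3.8 0;0 0 3.9 0;0 0 3.97 0;0 0 4.02 0;0 0 4.05 0;0 0 4.07 0;0 0 4.07 0;0 0 4.07 0'
```

```text
time: 46.75
ee_pos: [454.0, 23.9, 253.3]
orientation: [[-0.248, 0.969, 0.001], [0.969, 0.248, -0.0], [-0.0, 0.001, -1.0]]
ft_force: [-4.2, 1.0, 11.4]
grip_width: 0.255
grasp_force: 26.8
```

```bash
python3 -m jog '0 0 -0.02 0;0 0 -0.02 0;0 0 -0.02 0;0 0 -0.02 0;0 0 -0.02 0;0 0 -0.6 0;0 0 -1.8 0;0 0 -3.5 0;0 0 -5 0;0 -2 -5 0;0 -2 -5 0' 0 20; python3 -c "
from h import *
go(330,-300,230)"
```

```text
time: 47.85
ee_pos: [401.9, 11.3, 378.1]
orientation: [[-0.248, 0.969, -0.001], [0.969, 0.248, -0.0], [-0.0, -0.001, -1.0]]
ft_force: [-0.9, 0.7, -0.7]
grip_width: 0.498
grasp_force: 0.0
row -11.35 -5.87 -0.27 0.0 | q6 66 grasp pt [401.8  11.3 223.1] head 14.4 t 47.9 F [-0.9  0.7 -0.7] w 0.498 gf 0
```

```bash
python3 -m jog '-1 -0.5 0 0;-2.5 -1.3 0 0;-4.3 -2.2 0 0;-6.1 -3.1 0 0;-7.9 -4 0 0;-9.7 -5 0 0;-10.8 -5.6 0 0;-11.3 -5.8 0 0;-11.3 -5.8 0 0;-11.3 -5.8 0 0'|head -1
python3 - <<'E'
from h import *
t=ctrl.get_image("top");s=ctrl.get_image("scene");cv2.imwrite("pics/t6.png",t);cv2.imwrite("pics/s6.png",s)
a=cv2.resize(t[150:220,215:285],(398,398),interpolation=cv2.INTER_CUBIC)
b=cv2.resize(s[140:215,210:285],(398,398),interpolation=cv2.INTER_CUBIC)
cv2.imwrite("pics/f6.png",np.hstack([a,b]))
E
```

```text
time: 48.85
```

View pics/f6.png

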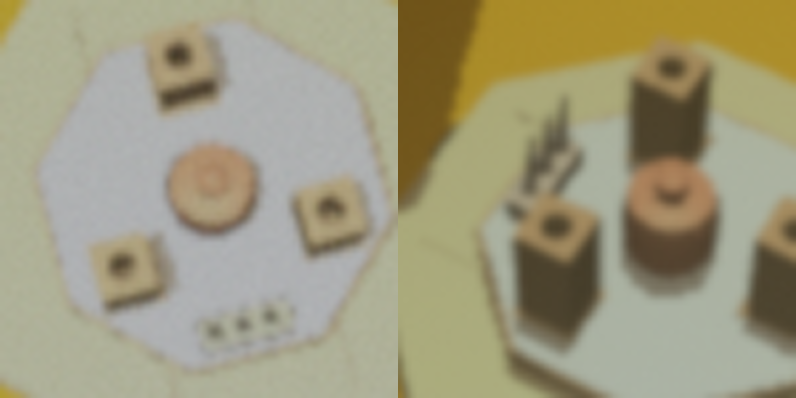

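Everything appears upright, with the lid on the jar (crop 212,185) and the cone pack at (245,325). I'll check the pack's position in the kiln frame.

Run:
```python
from h import *
k=398/70;th=np.radians(14.4);c=np.array([543.3,47.2])
R=np.array([[np.cos(th),np.sin(th)],[-np.sin(th),np.cos(th)]])
for nm,u,z in(("bar L",(196,337),85),("bar R",(295,308),85),("lid flange",(212,190),130),("knob",(213,178),151),("propL hole",(122,263),155),("propR hole",(330,208),155)):
    print(nm,(R@(back("top",(np.array(u)+.5)/k-.5+[215,150],z)-c)).round(1))
```

```text
bar L [-92.1  36.6]
bar R [-90.8 -32.4]
lid flange [-5.4  1.5]
knob [-0.8 -0.6]
propL hole [-39.2  70.4]
propR hole [-40.1 -68.2]
```

```bash
python3 -c "
from cell import ctrl
print(ctrl.sign_off())"
```

```text
the job is handed in; nothing more can be done
None
```

The kiln shelf is packed and handed in after about 49 s of robot time: both front props are on their patches, the lidded jar is in the middle, and the cone pack is near the front edge (within about 2 mm of midway); the final pictures show everything upright.

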